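Bolt the lens tray to the basin rack

TASK

Fasten the white lens tray to the bamboo rack: turn the tray's blue bolt clockwise until it is fully home against its stop, and after that do the same with the tray's orange bolt. Leave the blue bolt on the mirror's clip as it is, and let go of everything at the end.

Things in the scene. Friction and masses are not known exactly. Their poses are not given: they have to be found in the camera images.
- blue_bolt_grip (a point): Centre of the wing of the blue bolt near one end of the white tray (100 x 260 x 8 mm, fixed flat on the rack). Wing: bar 46 long, 12 thick, 24 high (mm), centred here. Under it a stem 12 mm across, then a grey seat 36 mm across, its top 22 mm below this point; tray surface 28 mm below. x: along the wing; y: across its 12 mm, the way to pinch; z: up, the axis it turns about.
- blue_bolt (a joint): Turn of the tray's blue bolt, rad, growing clockwise seen from above. 0: open, wing crosswise to the tray; 1.571: end stop, fully home, wing along the tray's length, in line with two black marks beside its seat. Starts at 0.25 to 0.7, so one grasp suffices. Friction 0.05 N m; it stays where it is left.
- orange_bolt_grip (a point): Centre of the wing of the tray's orange bolt: same sizes, axes and behaviour as the blue one, 200 mm from it at the other end of the tray. Which end is which varies. The tray's low rim and lens wells between the two are lower than 22 mm below this point.
- orange_bolt (a joint): Turn of the tray's orange bolt, rad, growing clockwise seen from above. 0: open, wing crosswise to the tray; 1.571: end stop, fully home, wing along the tray. Starts at 0.25 to 0.7.
- mirror_bolt_end (a point): Leave alone: a point on the wing, 20 mm from the axis, of a third bolt of the same shape, also blue, but on the white clip of the small round mirror (80 mm across, top edge about 85 mm above the rack) at one end of the rack, not on the tray; more than 60 mm from the tray's bolts.

How it is judged:
On the way, in this order (a step that is already met when the one before it is completed fails the run):
1. the tray's blue bolt is turned home (value of joint blue_bolt above 1.38 rad), for 0.2 s.
2. then the tray's orange bolt is turned home (value of joint orange_bolt above 1.38 rad), for 0.2 s.
At the end, for the whole second after the job is handed in: Both tray bolts, blue first and then orange, stand within 0.19 rad (11 degrees) of their clockwise end stops, and are let go (value of joint each of blue_bolt, orange_bolt above 1.38 rad); the robot touches nothing.
It fails at once if the mirror clip's bolt is turned (the end of its wing moves more than 8 mm) (distance of mirror_bolt_end from where it was at the start of the episode above 0.008 m).
It also fails if it takes over 45 s, if anything falls off the work surface, if the arm or the gripper's body presses on something with over 40 N, if the wrist force passes 120 N, or if a joint passes its speed limit or range.

ROBOT

A 6-joint arm with a two-finger parallel gripper is mounted at the origin on the work surface. World frame = base frame: x ahead of the robot, y to its left, z up, the work surface at z = 0. Lengths are in m, angles in rad, forces in N, time in s.
With the tool pointing down it reaches from about 0.225 to 0.875 m from the base axis. Payload 3.4 kg.
Tool frame: the origin (TCP) lies at the very end of the fingers, on their centre line; the grasp point (between the pads) lies 19 mm behind it; z points along the fingers, y is the direction in which the jaws open and shut (so a half turn about z gives the same grasp; the last joint's range is limited). The gripper opens to 85 mm and grips with 20 to 120 N. Pads are 22 mm wide; open, the fingers measure 114 mm over their backs; the gripper's body (76 mm by 85 mm) begins 54 mm behind the grasp point. The pads swing forward as they close: fully open they stand 13 mm farther back than shut.
Start: joints at [1.193, 0.276, 1.505, -0, 1.361, -0.121], TCP at [0.146, 0.556, 0.231] pointing down, gripper open.
Joint ranges: [-2.89, 2.89], [-0.75, 2.08], [0.22, 2.7], [-1.18, 4.32], [0.11, 2.71], [-2.7, 2.7]. Speed limits (rad/s): [2.57, 2.57, 3.14, 3.14, 3.14, 3.14].

INTERFACE

Orientations are given as a unit quaternion [w, x, y, z].
In Python, from rig import telemetry, imaging, manip, finder gives the robot as it stands.
- The arm moves only by the tool arm_command, never from a script. Its argument "steps" is a list of rows, each a list of 3 entries, a list of its own where there are three numbers: the turn, a rotation vector about the world's x, y, z in rad, then the shift along the world's x, y, z in mm, then the closure in counts, from 0 (fully open) to 255 (shut). In form: [[[rx, ry, rz], [dx, dy, dz], grip], ...]. A call has 1 to 20 rows; each row shifts and turns the commanded pose from where the row before left it; what a row does not reach is not made up. A row lasts 1/8 s, in which the tool goes at most 62.5 mm and 10.7 degrees, less where a joint would pass 70% of its speed; a pose out of reach is approached as far as the arm can. A call is refused whole if a number of a shift passes 62.5 or a number of a turn 0.188, either way. A call with a gripper value outside its range is refused whole. The fingers move at their own pace and stop on an object; "newtons" is the grip in N (left out, the last holds). Time passes only in rows, so rows that do not move let the fingers close. It gives the time, the measured TCP pose, the force and the opening at its end, in the units of the state.
- telemetry.get_state(): the state, without advancing time (a new reading comes with each control period).
- imaging.get_image(name): name is "side" or "top" or "wrist"; returns the picture (480x640x3 uint8, blue, green, red); there is no depth.
- imaging.camera_params(name): a dict with "intrinsics" (3x3 intrinsics, pixels), "R" (3x3) and "t" (3): a world point X has camera coordinates R X + t. Camera axes: x right, y down, z forward; pixel columns grow to the right and rows downward; lengths in m; the calibration is good to about 2 mm. A picture is of the moment at which its call begins: read the wrist's pose just before it. camera_params takes no time and is no camera call; for the wrist camera it gives the pose at the moment of the call.
- manip.sign_off(): hands the job in, once; it reports no verdict.
Trained networks look in the newest picture that a camera, given by its name, has taken for a name from the list of things; names that differ only in an ending like _2 or _b are one class to them, and where a whole thing is asked for, a point or a joint stands for the part that bears it (a point fixed in the world has none). Each returns a list of dicts, best first, with "score" (0 to 1); they miss things now and then, are a little off and sometimes report something else, mostly with a low value. They report only what shows in the picture. A call takes as long as a camera call.
- finder.cut_out(camera, thing): "pixels" (480x640 bool, what is visible of it) and "extent" ([left, top, width, height] in pixels, round what is visible of it).
The state is a dict: "clock": time; "qpos": joint angles; "qd": joint speeds; "effort": joint torques, N m; "position": TCP position; "ee_rot": TCP orientation; "contact_force": force on the tool from outside, world axes, zero at the start; "moment": the same for the moment, N m; "width": finger opening in m.
Only numpy, scipy, OpenCV 4.12 (cv2) and the standard library are available. Lean on these libraries where they do the work, as an engineer would, in place of code of your own. Each camera call takes 0.05 s, during which the arm holds its last target.

## Working session

There is one attempt and no reset: what is moved stays moved. The work goes in short steps, Python scripts to look and compute and a tool call to move; the robot and the scene stay as the last step left them, time stands still between calls to the robot, and variables do not carry over. Pictures are saved under pics/ and viewed, and the job is handed in when it is done.

Besides the shell and the picture viewer there is one more tool, called after "Call:" by a JSON object that holds its "op" and its "data", one argument or row to a line. arm_command: Moves the arm, as the interface text tells. Its arguments: {"type":"object","properties":{"steps":{"type":"array"},"newtons":{"type":"number"}},"required":["steps"]}

```bash
mkdir -p pics; ls
python3 - <<'E'
from rig import telemetry, imaging, manip, finder
import cv2, numpy as np
s=telemetry.get_state(); print({k:np.round(v,3).tolist() for k,v in s.items()})
for c in ["side","top","wrist"]:
    p=imaging.camera_params(c); im=imaging.get_image(c); cv2.imwrite(f"pics/{c}0.png",im)
    np.savez(f"{c}0.npz",im=im,**p)
    print(c,{k:np.round(v,3).tolist() for k,v in p.items()})
E
```

```text
pics
{'clock': 0.0, 'qpos': [1.193, 0.277, 1.506, -0.0, 1.361, -0.121], 'qd': [0.001, -0.001, 0.001, -0.001, 0.0, 0.001], 'effort': [-0.001, -41.677, -24.581, -0.0, 0.011, 0.0], 'position': [0.146, 0.556, 0.23], 'ee_rot': [-0.0, 0.128, 0.992, -0.001], 'contact_force': [0.013, -1.032, 0.085], 'moment': [0.026, -0.07, -0.049], 'width': 0.085}
side {'intrinsics': [[436.875, 0.0, 321.356], [0.0, 436.875, 234.958], [0.0, 0.0, 1.0]], 'R': [[-0.945, -0.326, 0.02], [-0.193, 0.509, -0.839], [0.263, -0.797, -0.544]], 't': [0.482, 0.23, 0.827]}
top {'intrinsics': [[548.026, 0.0, 317.572], [0.0, 548.026, 235.372], [0.0, 0.0, 1.0]], 'R': [[0.025, -0.999, 0.023], [-0.986, -0.029, -0.164], [0.164, -0.018, -0.986]], 't': [-0.02, 0.538, 0.997]}
wrist {'intrinsics': [[401.016, 0.0, 316.105], [0.0, 401.016, 237.118], [0.0, 0.0, 1.0]], 'R': [[0.253, 0.967, -0.002], [0.919, -0.24, 0.314], [0.303, -0.081, -0.95]], 't': [-0.575, -0.041, 0.381]}
```

View pics/top0.png

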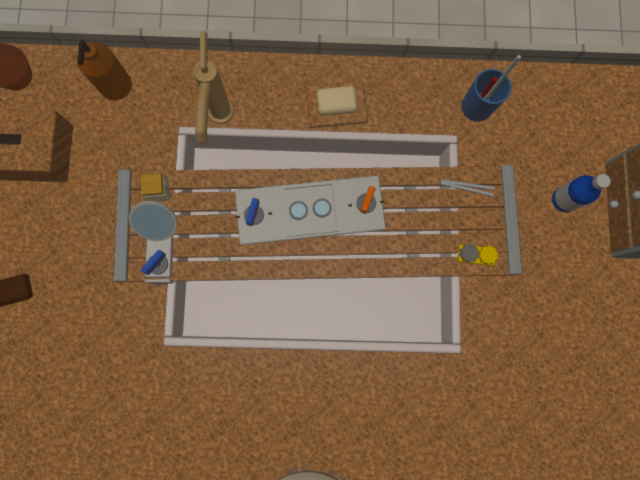

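View pics/side0.png

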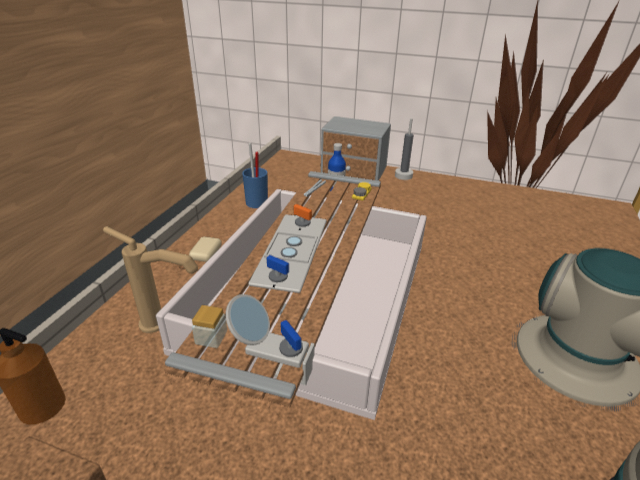

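View pics/wrist0.png

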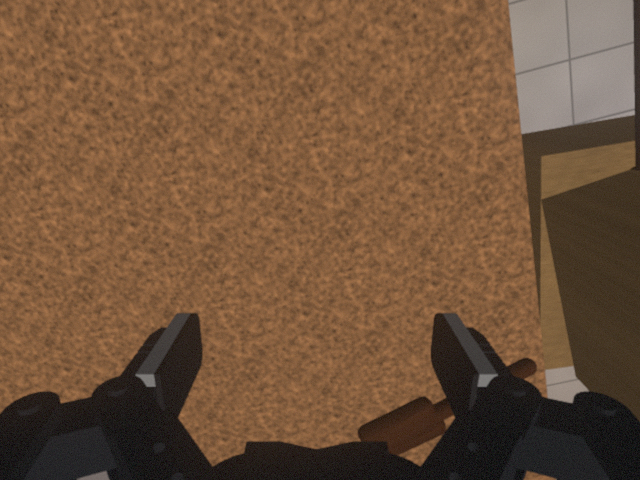

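Top view: tray blue bolt at about (252,211), orange at (367,199), mirror-clip bolt at (153,262). In the side view they are at (278,265), (302,212) and (291,335). Next I triangulate them.

```bash
cat > h.py <<'E'
import numpy as np, cv2
def proj(p,X):
    c=np.atleast_2d(X)@p["R"].T+p["t"]; q=c@p["intrinsics"].T; return q[:,:2]/q[:,2:]
def tri(ps,uvs):
    A=[]
    for p,(u,v) in zip(ps,uvs):
        P=p["intrinsics"]@np.c_[p["R"],p["t"]]
        A+= [u*P[2]-P[0], v*P[2]-P[1]]
    X=np.linalg.svd(np.array(A))[2][-1]; return X[:3]/X[3]
def onplane(p,uv,z):
    d=p["R"].T@np.linalg.inv(p["intrinsics"])@np.array([*uv,1.]); o=-p["R"].T@p["t"]
    return o+d*(z-o[2])/d[2]
E
python3 - <<'E'
from rig import telemetry, imaging, manip, finder
from h import *
P={c:dict(np.load(f"{c}0.npz")) for c in ["side","top"]}
C={}
for th in ["blue_bolt_grip","orange_bolt_grip"]:
    for c in ["top","side"]:
        for r in finder.cut_out(c,th):
            m=r["pixels"]; ys,xs=np.nonzero(m); print(th,c,round(r["score"],2),np.round(r["extent"]),len(xs),xs.mean().round(1),ys.mean().round(1))
# colour masks
for c in P:
    h=cv2.cvtColor(P[c]["im"],cv2.COLOR_BGR2HSV)
    for n,lo,hi in [("blue",(105,150,60),(130,255,255)),("orange",(3,200,150),(12,255,255))]:
        m=cv2.inRange(h,lo,hi); k,l,st,ce=cv2.connectedComponentsWithStats(m)
        for i in range(1,k):
            if st[i,4]>40: print(c,n,st[i].tolist(),ce[i].round(1))
E
```

```text
blue_bolt_grip top 0.49 [247. 201.  11.  26.] 200 252.1 211.1
blue_bolt_grip side 0.63 [267. 254.  24.  22.] 341 278.3 265.1
orange_bolt_grip top 0.57 [360. 185.  17.  26.] 229 367.2 199.7
orange_bolt_grip side 0.47 [292. 205.  21.  16.] 235 302.5 212.4
side blue [329, 151, 16, 21, 250] [336.6 162.2]
side blue [267, 256, 21, 18, 254] [277.2 264.3]
side blue [281, 321, 20, 29, 326] [290.5 335.1]
side orange [294, 205, 17, 14, 149] [301.4 211.2]
top blue [569, 176, 31, 28, 622] [582.9 190. ]
top blue [246, 199, 12, 25, 130] [251.4 210.8]
top blue [142, 251, 20, 22, 150] [151.5 261.5]
```

Run:
```python
from rig import finder
from h import *
from scipy.optimize import minimize
P={c:dict(np.load(f"{c}0.npz")) for c in ["side","top"]}
M={(th,c):finder.cut_out(c,th+"_bolt_grip")[0]["pixels"] for th in ["blue","orange"] for c in P}
box=np.array([[x,y,z] for x in(-.023,.023) for y in(-.006,.006) for z in(-.012,.012)])
S=8
def sil(p,cx,a,roi):
    R=np.array([[np.cos(a),-np.sin(a),0],[np.sin(a),np.cos(a),0],[0,0,1]])
    uv=proj(p,box@R.T+cx)-roi
    h=cv2.convexHull(((uv+.5)*S).astype(np.float32)).round().astype(np.int32)
    m=np.zeros((48*S,48*S),np.uint8); cv2.fillConvexPoly(m,h,1); return cv2.resize(m.astype(np.float32),(48,48),interpolation=cv2.INTER_AREA)
cs={"blue":(252,211,278,265),"orange":(367,199.7,302.5,212.4)}
def off(b,c):
    u=cs[b]; u=u[:2] if c=="top" else u[2:]; return np.array(u).round().astype(int)-24
def cost(v):
    # x1,y1,z1,a1,x2,y2,z2,a2
    e=0
    for b,w in (("blue",v[:4]),("orange",v[4:])):
        for c in P:
            o=off(b,c); m=M[b,c][o[1]:o[1]+48,o[0]:o[0]+48]
            e+=np.abs(sil(P[c],w[:3],w[3],o)-m).sum()/m.sum()
    return e
v0=[]
for b in cs:
    X=tri([P["top"],P["side"]],[cs[b][:2],cs[b][2:]]); print(b,X.round(4))
    # top principal axis -> yaw guess
    ys,xs=np.nonzero(M[b,"top"]); d=np.linalg.svd(np.c_[xs-xs.mean(),ys-ys.mean()],full_matrices=False)[2][0]
    q=onplane(P["top"],np.array(cs[b][:2])+10*d,X[2])-onplane(P["top"],np.array(cs[b][:2]),X[2])
    v0+=[*X,np.arctan2(q[1],q[0])]
v0=np.array(v0)
best=None
for k in range(4):
    st=v0+np.random.default_rng(k).normal(0,1,8)*[.002,.002,.002,.2]*2*(k>0) if k else v0
    sx=np.vstack([st]+[st+np.eye(8)[i]*([.004,.004,.004,.3]*2)[i] for i in range(8)])
    r=minimize(cost,st,method="Nelder-Mead",options=dict(initial_simplex=sx,maxiter=1500,xatol=1e-4,fatol=1e-3))
    print(round(r.fun,3),r.x.round(4))
    if best is None or r.fun<best.fun: best=r
v=best.x; d=v[4:6]-v[:2]; ta=np.arctan2(d[1],d[0]); print("dist",np.linalg.norm(d),"tray yaw",ta,"init",v0.round(3))
for n,a in (("b",v[3]),("o",v[7])): print(n,"to go cw",(a-ta)%np.pi)
# marks on tray: view
t=P["top"]["im"][170:250,225:395]; cv2.imwrite("pics/crop.png",cv2.resize(t,None,fx=4.5,fy=4.5,interpolation=cv2.INTER_CUBIC))
```

```text
blue [0.5604 0.1104 0.1463]
orange [ 0.5872 -0.0876  0.1458]
0.818 [ 0.5594  0.1106  0.1469  2.9273  0.5874 -0.0876  0.147   2.8086]Traceback (most recent call last):
  File "<stdin>", line 34, in <module>
ValueError: operands could not be broadcast together with shapes (8,) (4,)
```

Call:
{"op": "arm_command", "data": {
  "steps": [
    [[0,0,0],[0,0,20],60],
    [[0,0,0],[10,-10,10],60],
    [[0,0,0.04],[20,-22,0],60],
    [[0,0,0],[30,-32,0],60],
    [[0,0,0],[32,-35,0],60],
    [[0,0,0],[32,-35,0],60],
    [[0,0,0],[32,-35,0],60],
    [[0,0,0],[32,-35,0],60],
    [[0,0,0],[32,-35,0],60],
    [[0,0,0],[32,-35,0],60],
    [[0,0,0],[32,-35,0],60],
    [[0,0,0],[32,-35,0],60],
    [[0,0,0],[32,-35,0],60],
    [[0,0,0],[32,-35,0],60],
    [[0,0,0],[25,-26,0],60],
    [[0,0,0],[8,-6,0],60],
    [[0,0,0],[0,0,0],60],
    [[0,0,0],[0,0,0],60]
  ],
  "newtons": 40
}}

```text
clock: 2.8
position: [0.558, 0.1109, 0.2614]
ee_rot: [-0.0, 0.108, 0.994, 0.0]
contact_force: [-0.2, -0.8, 0.3]
width: 0.0657
```

```bash
cat >> h.py <<'E'
def shot(n):
    from rig import telemetry, imaging
    from scipy.spatial.transform import Rotation as Ro
    s=telemetry.get_state(); p=imaging.camera_params("wrist"); im=imaging.get_image("wrist")
    cv2.imwrite(f"pics/{n}.png",im); w,x,y,z=s["ee_rot"]; R=Ro.from_quat([x,y,z,w]).as_matrix()
    print("t",s["clock"],"pos",np.round(s["position"],4),"yaw_y",np.arctan2(R[1,1],R[0,1]).round(4),"toolz",R[:,2].round(3),"w",s["width"],"F",np.round(s["contact_force"],1),"q",np.round(s["qpos"],3))
    return s,p,im
def draw(p,im,X,a,n):
    box=np.array([[x,y,z] for x in(-.023,.023) for y in(-.006,.006) for z in(-.012,.012)])
    R=np.array([[np.cos(a),-np.sin(a),0],[np.sin(a),np.cos(a),0],[0,0,1]])
    uv=proj(p,box@R.T+X); im=im.copy()
    for i in range(8):
        for j in range(i):
            if bin(i^j).count("1")==1: cv2.line(im,tuple(uv[i].round().astype(int).tolist()),tuple(uv[j].round().astype(int).tolist()),(0,255,0),1)
    cv2.imwrite(f"pics/{n}.png",im)
E
python3 - <<'E'
from h import *
s,p,im=shot("w1"); np.savez("w1.npz",im=im,**p)
draw(p,im,np.array([.5594,.1106,.1469]),2.927,"w1d")
E
```

```text
t 2.8 pos [0.558  0.1109 0.2614] yaw_y 1.3549 toolz [-0.001  0.001 -1.   ] w 0.06565727769739181 F [-0.2 -0.8  0.3] q [ 7.400e-02  2.520e-01  1.464e+00  1.000e-03  1.426e+00 -1.281e+00]
```

View pics/w1d.png

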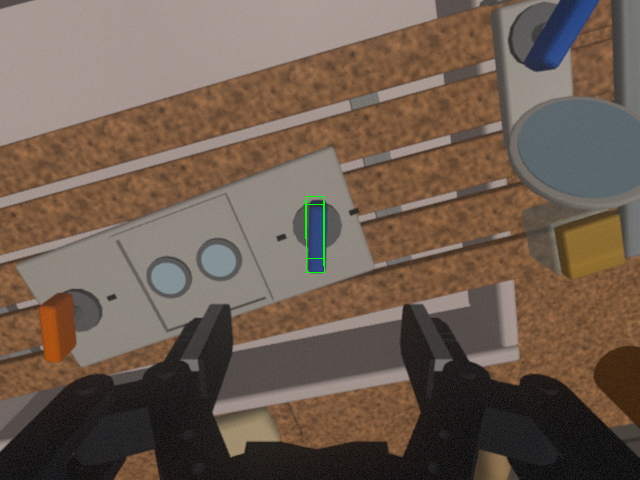

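The projected wing overlays the blue bolt at (316,236), clear of the mirror clip. The black marks are at (281,237) and (354,211). I'll refine the pose with the wrist view.

Run:
```python
from rig import finder
from h import *
p=dict(np.load("w1.npz"))
for th in ["blue_bolt_grip","orange_bolt_grip"]:
    for r in finder.cut_out("wrist",th):
        m=r["pixels"]; c,(w,h),a=cv2.minAreaRect(np.argwhere(m)[:,::-1].astype(np.int32)); ys,xs=np.nonzero(m)
        print(th,round(r["score"],2),r["extent"],xs.mean(),ys.mean(),(c,w,h,a))
im=p["im"]; h=cv2.cvtColor(im,cv2.COLOR_BGR2HSV); m=cv2.inRange(h,(105,150,40),(130,255,255))
m[:,:280]=0;m[:,350:]=0; print(cv2.minAreaRect(np.argwhere(m)[:,::-1].astype(np.int32)),np.argwhere(m).mean(0)[::-1])
print("box centre proj",proj(p,[.5594,.1106,.1469]))
a=onplane(p,(281,237.5),.119);b=onplane(p,(354,211.5),.119);print(a,b,(a+b)/2,np.arctan2(*(a-b)[1::-1]))
cv2.imwrite("pics/c1.png",cv2.resize(im[180:290,260:380],None,fx=5,fy=5,interpolation=cv2.INTER_CUBIC))
```

```text
blue_bolt_grip 0.74 [311.0, 197.7, 12.4, 73.7] 317.7384488448845 235.02970297029702 ((318.0, 236.0), 72.0, 18.0, 90.0)
orange_bolt_grip 0.89 [38.7, 292.0, 46.3, 73.3] 59.01498127340824 325.97237827715355 ((62.88793182373047, 327.25640869140625), 67.66484069824219, 44.05413055419922, 82.64761352539062)
((317.8130187988281, 239.5486297607422), (14.397536277770996, 63.215919494628906), 2.12109637260437) [318.16534392 240.87301587]
box centre proj [[314.60733073 233.03361845]]
[0.56611134 0.08324736 0.119     ] [0.55803873 0.14039126 0.119     ] [0.56207504 0.11181931 0.119     ] -1.4304569168429508
```

View pics/c1.png

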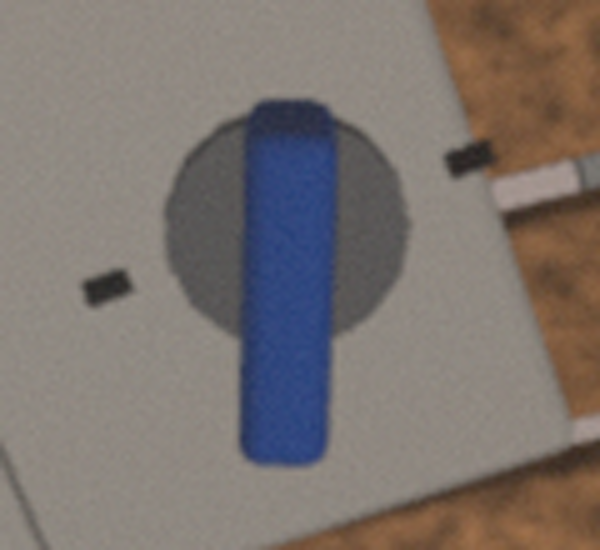

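Call:
{"op": "arm_command", "data": {
  "steps": [
    [[0,0,0],[3,0.6,-20],110],
    [[0,0,0],[0,0,-30],110],
    [[0,0,0],[0,0,-30],110],
    [[0,0,0],[0,0,-26],110],
    [[0,0,0],[0,0,-15],110],
    [[0,0,0],[0,0,-8],110],
    [[0,0,0],[0,0,0],110],
    [[0,0,0],[0,0,0],255],
    [[0,0,0],[0,0,0],255],
    [[0,0,0],[0,0,0],255],
    [[0,0,0],[0,0,0],255],
    [[0,0,0],[0,0,0],255]
  ],
  "newtons": 40
}}

```text
clock: 4.45
position: [0.5626, 0.1106, 0.1333]
ee_rot: [0.001, 0.108, 0.994, -0.0]
contact_force: [-0.5, -1.7, 5.8]
width: 0.0114
```

Run:
```python
from h import *
s,p,im=shot("w2"); print(s["moment"])
```

```text
t 4.45 pos [0.5626 0.1106 0.1333] yaw_y 1.354 toolz [ 0.002 -0.    -1.   ] w 0.011393293517632222 F [-0.5 -1.7  5.8] q [ 0.073  0.343  1.662 -0.     1.135 -1.281]
[-0.17478328  0.10037914  0.01649359]
```

View pics/w2.png

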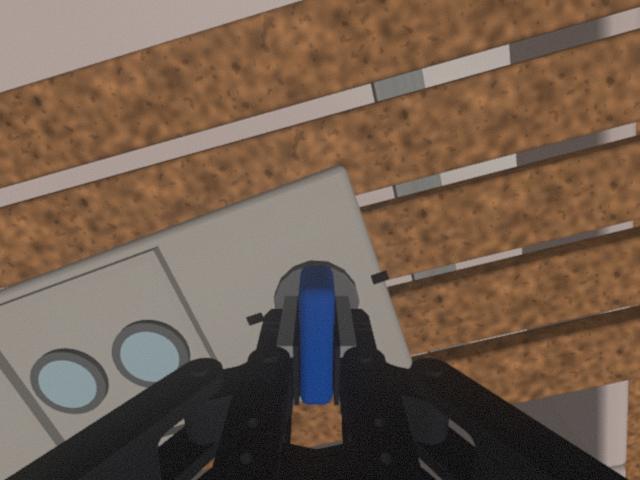

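The wing is held (opening 11.4 mm). Now I turn it clockwise.

Call:
{"op": "arm_command", "data": {
  "steps": [
    [[0,0,-0.08],[0,0,0],255],
    [[0,0,-0.1],[0,0,0],255],
    [[0,0,-0.1],[0,0,0],255],
    [[0,0,-0.1],[0,0,0],255],
    [[0,0,-0.1],[0,0,0],255],
    [[0,0,-0.1],[0,0,0],255],
    [[0,0,0],[0,0,0],255],
    [[0,0,0],[0,0,0],255]
  ]
}}

```text
clock: 5.5
position: [0.5622, 0.1098, 0.1333]
ee_rot: [0.001, 0.388, 0.922, -0.001]
contact_force: [-1.1, -3.3, 5.7]
width: 0.0112
```

Run:
```python
from h import *
s,p,im=shot("w3"); print(s["moment"])
```

```text
t 5.5 pos [0.5622 0.1098 0.1333] yaw_y 0.7742 toolz [ 0.001 -0.002 -1.   ] w 0.011170199776443065 F [-1.1 -3.3  5.7] q [ 0.073  0.343  1.662 -0.002  1.136 -0.701]
[-0.4960226   0.24757902 -0.04367996]
```

Call:
{"op": "arm_command", "data": {
  "steps": [
    [[0,0,-0.1],[0,0,0],255],
    [[0,0,-0.1],[0,0,0],255],
    [[0,0,-0.1],[0,0,0],255],
    [[0,0,-0.1],[0,0,0],255],
    [[0,0,-0.1],[0,0,0],255],
    [[0,0,-0.08],[0,0,0],255],
    [[0,0,-0.05],[0,0,0],255],
    [[0,0,0],[0,0,0],255],
    [[0,0,0],[0,0,0],255]
  ]
}}

```text
clock: 6.68
position: [0.5614, 0.1094, 0.1333]
ee_rot: [0.001, 0.654, 0.756, -0.001]
contact_force: [-3.2, -3.7, 6.5]
width: 0.0108
```

Run:
```python
from h import *
s,p,im=shot("w4"); print(s["moment"])
```

```text
t 6.675 pos [0.5614 0.1094 0.1333] yaw_y 0.1444 toolz [-0.001 -0.003 -1.   ] w 0.01075347627426048 F [-3.2 -3.7  6.5] q [ 0.072  0.343  1.663 -0.003  1.137 -0.071]
[-0.70890794  0.53062844 -0.01242031]
```

View pics/w4.png

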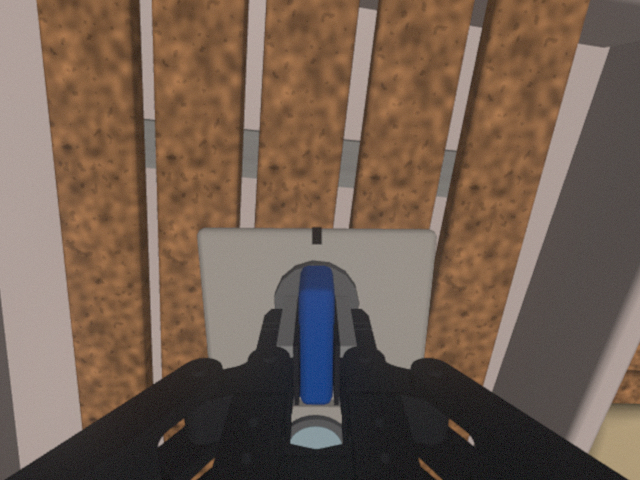

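The wing at (317,335) is in line with the black mark at (316,236). I press a little further to feel for the stop.

Call:
{"op": "arm_command", "data": {
  "steps": [
    [[0,0,-0.03],[0,0,0],255],
    [[0,0,-0.03],[0,0,0],255],
    [[0,0,0],[0,0,0],255],
    [[0,0,0],[0,0,0],255]
  ]
}}

```text
clock: 7.22
position: [0.5613, 0.1094, 0.1333]
ee_rot: [0.001, 0.675, 0.738, -0.002]
contact_force: [-2.9, -3.6, 7.3]
width: 0.011
```

Run:
```python
from h import *
s,p,im=shot("w5"); print(s["moment"])
```

```text
t 7.225 pos [0.5613 0.1094 0.1333] yaw_y 0.0884 toolz [-0.001 -0.003 -1.   ] w 0.011018916417802336 F [-2.9 -3.6  7.3] q [ 0.073  0.343  1.663 -0.004  1.137 -0.014]
[-0.59411586  0.4741987   1.17415851]
```

The reaction moment is 1.17 N m, so the bolt is on its stop. I relieve the pressure, release, lift and go to the orange bolt.

Call:
{"op": "arm_command", "data": {
  "steps": [
    [[0,0,0.05],[0,0,0],255],
    [[0,0,0],[0,0,0],100],
    [[0,0,0],[0,0,0],100],
    [[0,0,0],[0,0,0],100],
    [[0,0,0],[0,0,20],100],
    [[0,0,0],[0,0,40],80],
    [[0,0,0.05],[0,0,40],80],
    [[0,0,0.105],[3,-20,28],80],
    [[0,0,0.105],[3,-20,0],80],
    [[0,0,0.105],[3,-20,0],80],
    [[0,0,0.105],[3,-20,0],80],
    [[0,0,0.105],[3,-20,0],80],
    [[0,0,0.105],[3,-20,0],80],
    [[0,0,0.105],[3,-20,0],80],
    [[0,0,0.105],[3,-20,0],80],
    [[0,0,0.105],[3,-20,0],80],
    [[0,0,0.105],[0,-17,0],80],
    [[0,0,0],[0,0,0],80],
    [[0,0,0],[0,0,0],80]
  ]
}}

```text
clock: 9.65
position: [0.589, -0.0856, 0.2601]
ee_rot: [-0.0, 0.168, 0.986, 0.0]
contact_force: [-0.2, 0.2, -0.1]
width: 0.0589
```

Run:
```python
from rig import imaging, finder
from h import *
s,p,im=shot("w6")
for r in finder.cut_out("wrist","orange_bolt_grip"):
    m=r["pixels"]; print(round(r["score"],2),r["extent"],cv2.minAreaRect(np.argwhere(m)[:,::-1].astype(np.int32)))
print(proj(p,[.588,-.0875,.147]))
draw(p,im,np.array([.588,-.0875,.147]),2.8086,"w6d")
t=imaging.get_image("top"); cv2.imwrite("pics/t6.png",cv2.resize(t[160:300,110:410],None,fx=2.6,fy=2.6,interpolation=cv2.INTER_CUBIC))
```

```text
t 9.65 pos [ 0.589  -0.0856  0.2601] yaw_y 1.2325 toolz [-0.     0.001 -1.   ] w 0.05894497954215194 F [-0.2  0.2 -0.1] q [-2.620e-01  2.930e-01  1.410e+00  1.000e-03  1.440e+00 -1.494e+00]
0.69 [306.4, 195.6, 17.3, 80.8] ((313.69891357421875, 233.04794311523438), (74.1922378540039, 18.766761779785156), 88.80650329589844)
[[311.3767485  231.33156185]]
```

View pics/w6d.png

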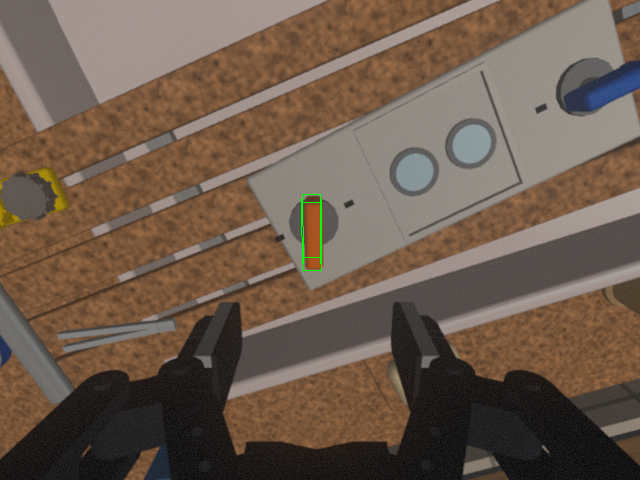

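View pics/t6.png

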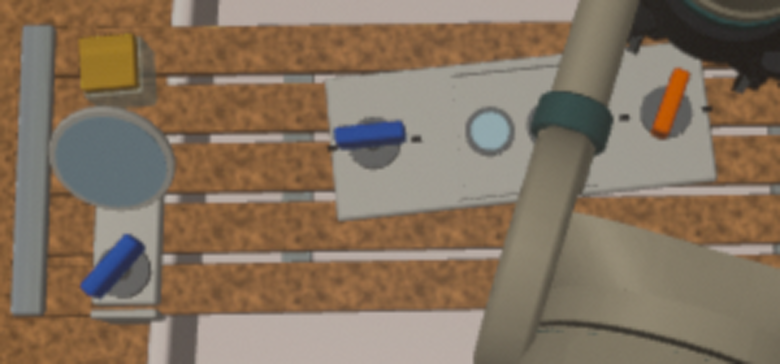

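In the top view the blue wing now lies in line with the tray marks. The orange box matches the wrist view at (313,232). Now I descend and grip.

Call:
{"op": "arm_command", "data": {
  "steps": [
    [[0,0,0],[0,-1.2,-20],110],
    [[0,0,0],[0,0,-30],110],
    [[0,0,0],[0,0,-30],110],
    [[0,0,0],[0,0,-25],110],
    [[0,0,0],[0,0,-14],110],
    [[0,0,0],[0,0,-8],110],
    [[0,0,0],[0,0,0],110],
    [[0,0,0],[0,0,0],255],
    [[0,0,0],[0,0,0],255],
    [[0,0,0],[0,0,0],255],
    [[0,0,0],[0,0,0],255],
    [[0,0,0],[0,0,0],255]
  ],
  "newtons": 40
}}

```text
clock: 11.3
position: [0.5895, -0.0876, 0.1343]
ee_rot: [0.001, 0.168, 0.986, -0.0]
contact_force: [-0.8, -0.0, 5.7]
width: 0.0111
```

Run:
```python
from h import *
s,p,im=shot("w7"); print(s["moment"])
```

```text
t 11.3 pos [ 0.5895 -0.0876  0.1343] yaw_y 1.2341 toolz [ 0.002 -0.    -1.   ] w 0.011061454221909149 F [-0.8 -0.   5.7] q [-0.264  0.374  1.61  -0.     1.156 -1.498]
[0.02702834 0.1019011  0.05392688]
```

View pics/w7.png

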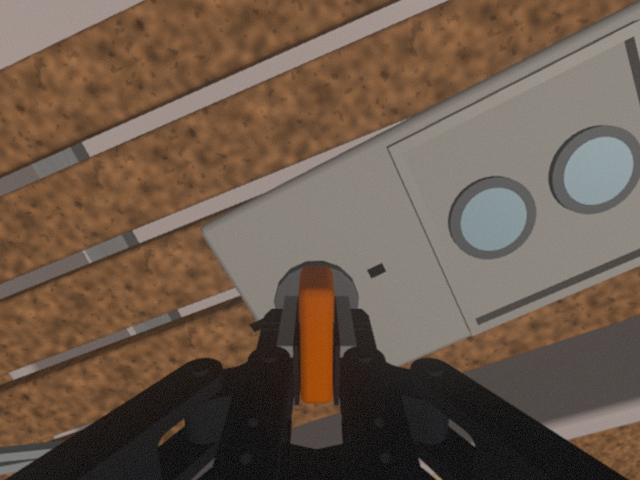

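The orange wing is held centrally at (317,335). I turn it by −1.10 rad to yaw about 0.135.

Call:
{"op": "arm_command", "data": {
  "steps": [
    [[0,0,-0.08],[0,0,0],255],
    [[0,0,-0.1],[0,0,0],255],
    [[0,0,-0.1],[0,0,0],255],
    [[0,0,-0.1],[0,0,0],255],
    [[0,0,-0.1],[0,0,0],255],
    [[0,0,-0.1],[0,0,0],255],
    [[0,0,-0.1],[0,0,0],255],
    [[0,0,-0.1],[0,0,0],255],
    [[0,0,-0.1],[0,0,0],255],
    [[0,0,-0.1],[0,0,0],255],
    [[0,0,-0.08],[0,0,0],255],
    [[0,0,-0.04],[0,0,0],255],
    [[0,0,0],[0,0,0],255],
    [[0,0,-0.03],[0,0,0],255],
    [[0,0,-0.02],[0,0,0],255],
    [[0,0,0],[0,0,0],255],
    [[0,0,0],[0,0,0],255]
  ]
}}

```text
clock: 13.48
position: [0.5887, -0.0883, 0.1343]
ee_rot: [0.001, 0.676, 0.737, -0.001]
contact_force: [-3.1, -1.7, 6.5]
width: 0.0112
```

Run:
```python
from h import *
s,p,im=shot("w8"); print(s["moment"])
```

```text
t 13.475 pos [ 0.5887 -0.0883  0.1343] yaw_y 0.0873 toolz [-0.    -0.002 -1.   ] w 0.011169541524866882 F [-3.1 -1.7  6.5] q [-0.264  0.373  1.61  -0.003  1.157 -0.351]
[-0.23487683  0.34390409  0.93367054]
```

View pics/w8.png

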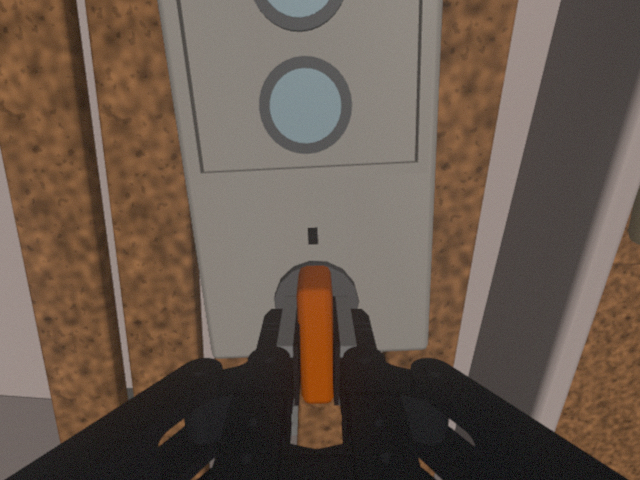

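The stop is felt (0.93 N m) and the orange wing is in line with the mark at (312,236). I relieve, release and lift, then move off so that the cameras can see.

Call:
{"op": "arm_command", "data": {
  "steps": [
    [[0,0,0.05],[0,0,0],255],
    [[0,0,0],[0,0,0],100],
    [[0,0,0],[0,0,0],100],
    [[0,0,0],[0,0,0],100],
    [[0,0,0],[0,0,20],100],
    [[0,0,0],[0,0,40],80],
    [[0,0,0],[0,0,40],80],
    [[0,0,0],[0,0,30],80],
    [[0,0,0],[-30,0,15],80],
    [[0,0,0],[-50,0,0],80],
    [[0,0,0],[-50,0,0],80],
    [[0,0,0],[-40,0,0],80],
    [[0,0,0],[0,0,0],80],
    [[0,0,0],[0,0,0],80]
  ]
}}

```text
clock: 15.28
position: [0.4198, -0.0876, 0.2786]
ee_rot: [0.001, 0.658, 0.753, 0.0]
contact_force: [0.3, 0.5, -0.3]
width: 0.0585
```

Run:
```python
from rig import imaging
from h import *
s,p,im=shot("w9")
t=imaging.get_image("top"); cv2.imwrite("pics/t9.png",cv2.resize(t[160:300,110:410],None,fx=2.6,fy=2.6,interpolation=cv2.INTER_CUBIC))
```

```text
t 15.275 pos [ 0.4198 -0.0876  0.2786] yaw_y 0.1336 toolz [ 0.002 -0.    -1.   ] w 0.058503469869164826 F [ 0.3  0.5 -0.3] q [-0.369  0.024  1.698  0.     1.418 -0.502]
```

View pics/t9.png

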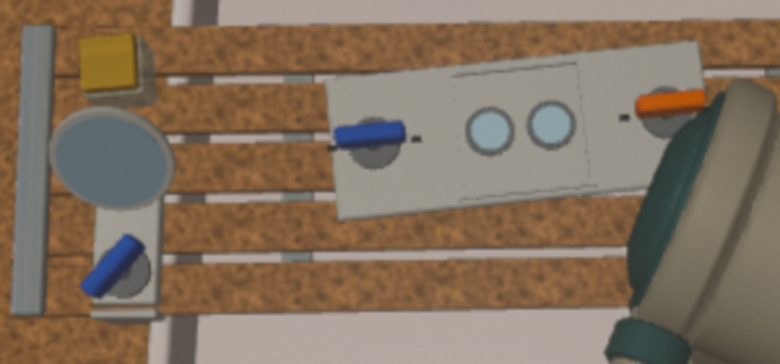

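View pics/w9.png

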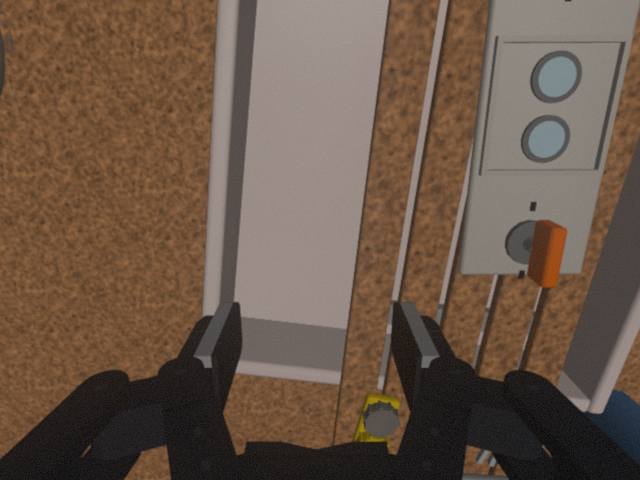

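In the top crop both wings (blue at (370,134), orange at (670,103)) are parallel to the tray's length. The mirror bolt at (112,265) has not moved. The gripper is clear of everything.

```bash
python3 -c "
from rig import manip; print(manip.sign_off())"
```

```text
the job is handed in; nothing more can be done
None
```

I turned the tray's blue bolt clockwise to its stop, then the orange one, let go of both and handed the job in at about 15.3 s on the robot's clock.

- **Stops felt:** the reaction moment at the end of the turn was about 1.2 N m on the blue bolt and 0.9 N m on the orange. I backed off slightly before each release.
- **Last pictures:** both wings lie along the tray in line with the black marks. The mirror clip's bolt looks unmoved.
- **Gripper:** it is open and well clear of the scene, with the measured force near zero.

No check failed or disagreed. The final bolt angles were judged by eye from the pictures and from the stop moments; I did not measure them numerically after release.

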